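# Lock the ring of a levelling foot with the pin spanner

## Robot

A 7-joint arm with a two-finger parallel gripper is mounted at the origin on the work surface. World frame = base frame: x ahead of the robot, y to its left, z up, the work surface at z = 0. Lengths are in mm, angles in rad, forces in N, time in s.
With the tool pointing down it reaches from about 400 to 875 mm from the base axis. Payload 19.3 kg.
Tool frame: the origin (TCP) lies at the very end of the fingers, on their centre line; the grasp point (between the pads) lies 19 mm behind it (grip_point_offset is the z of the grasp point in the tool frame, in mm); z points along the fingers, y is the line along which they close (so a half turn about z gives the same grasp; the last joint's range is limited). The gripper opens to 85 mm and grips with 20 to 120 N. Pads are 22 mm wide; open, the fingers measure 114 mm over their backs; the gripper's body (76 mm by 85 mm) begins 54 mm behind the grasp point. The pads swing forward as they close: fully open they stand 13 mm farther back than shut.
Start: joints at [-1.318, 0.521, -0.036, 1.599, 0.021, 1.021, -0.113], TCP at [198.283, 592.704, 231.291] pointing down, gripper open.
Joint ranges: [-2.91, 2.91], [-0.3, 2.13], [-1.5, 1.42], [0.17, 2.43], [-1.26, 4.41], [0.16, 1.93], [-2.52, 2.52]. Speed limits (rad/s): [1.89, 1.89, 2.39, 2.39, 3.01, 3.01, 3.01].

## Interface

Orientations are given as a 3x3 rotation matrix whose columns are the frame's x, y, z axes.
In Python, from workcell import movep, movel, goto_joints, open_gripper, clamp, wait, inverse_kinematics, read_state, camera, PlanningError, finish_job, grip_point_offset gives the robot as it stands. Calls block until the motion is done:
- movep(position, orientation): joint-space move of the TCP to a pose.
- movel(position, frame=None, max_speed=150, guard=None): straight line of the TCP; frame=None keeps the orientation; max_speed is the mean speed in mm/s. With guard (N) it stops when the force on the tool has changed by that much, and returns True; else False.
- goto_joints(angles): joint-space move.
- open_gripper() and clamp(): open the fingers fully, or close them until they stop; the grip force is fixed at half the most.
- wait(seconds).
- inverse_kinematics(position, orientation): joint angles nearest the present ones, or None.
- read_state(): the state.
- camera(name): name is "scene" or "side" or "wrist"; returns a dict with "image" (480x640x3 uint8, blue, green, red), "range_z" (480x640 float32, mm along the optical axis (not along the pixel's ray), 0 where there is no reading), "fx", "fy", "cx", "cy" (pixels), "cam_to_world" (4x4, takes a point from camera to world coordinates). Camera axes: x right, y up, looking along -z (the intrinsics and any distortion apply to the point x, -y, -z); pixel columns grow to the right and rows downward; lengths in mm; the calibration is good to about 2 mm. A picture is of the moment at which its call begins.
A pose or a line that the arm cannot do raises PlanningError and nothing moves.
- finish_job(): hands the job in; it is judged then, once.
The state is a dict: "time": time; "qpos": joint angles; "qvel": joint speeds; "joint_efforts": joint torques, N m; "eef_pos": TCP position; "tool_rot": TCP orientation; "ft_force": force on the tool from outside, world axes, zero at the start; "torque": the same for the moment, N m; "finger_gap": finger opening in mm; "gripper_force": force on a finger pad.
Only numpy, scipy, OpenCV 4.12 (cv2) and the standard library are available. Lean on these libraries where they do the work, as an engineer would, in place of code of your own. Each camera call takes 0.05 s, during which the arm holds its last target. There are 200 camera calls.

## Task

Lock the ring of the table's levelling foot: take the two-pin spanner out of its wooden rest, feel both of its pins fully into the two holes of the ring, and with them turn the ring clockwise (seen from above) until it comes up against its stop, pressing and turning gently and not forcing it. Then stand the spanner back in its rest as it was, pins down in the slot, and leave the other things on the bench alone.

Things in the scene. Friction and masses are not known exactly. Their poses are not given: they have to be found in the camera images.
- foot: levelling foot of a billiard table on a plywood jig board (150 x 130 x 12 mm), fixed to the bench: round dark steel housing 96 mm across, rim 56 mm above the bench, with a flat light-metal locking ring in it. Origin: on the bench under the housing's axis, z up. Over 35 N in all (press plus both pins; about 0.8 N m at the stop) between spanner and foot or ring counts as forcing
- ring_face (a point): point on the foot's axis at the ring's unpressed top face, 62 mm above the bench; axes as the foot's. Ring: 78 mm outside, 32 mm bore, 10 mm thick, two 9 mm round through holes opposite each other, each 28 mm from the axis. It sits on a spring: pressed, it gives up to 4 mm (about 3 N at first, 7 N at the bottom), then is solid; let go, it comes up again
- lock_ring (a joint): ring angle q, rad, growing clockwise seen from above; starts at 0 to 0.25, hard stop (locked) at 0.95. The line through the holes is the foot's x axis turned by -q about z plus a fitting angle, unknown but constant, up to 0.25 either way. Friction resists turning with 0.22 N m: pins pressed lightly (3 to 7 N) slide over the face; with both in, about 4 N on each turns it
- spanner: two-pin spanner. Flat steel bar 78 (x) x 18 (y) x 10 mm (z) with two round pins, 6 mm across, 9 mm long, pointing down at x = +28 and -28 mm; on top an upright black handle plate 50 mm long (x), 14 mm thick (y), from 22 to 62 mm above the bar's underside. 0.25 kg. Origin: centre of the bar's underside (the shoulder from which the pins stand out); z up, x along the bar
- pin_a (a point): tip of the pin at x = +28 mm, 9 mm below the spanner's origin
- pin_b (a point): tip of the pin at x = -28 mm, 9 mm below the spanner's origin
- rest: wooden rest fixed to the bench, 110 (x) x 50 (y) x 30 mm, with a slot 72 mm long (x), 14 mm wide (y), 16 mm deep in the middle of its top. The spanner stands upright on it, bar along the slot, the bar's underside on the top, both pins in the slot (either way round will do). Origin: centre of its underside
- rest_top (a point): centre of the rest's top, over the middle of the slot, 30 mm above the bench; axes as the rest's
- chalk: bystander, leave alone: cube of cue chalk, 23 mm
- glue_tin: bystander, leave alone: tin, 58 mm across, 75 mm tall, upright
- screwdriver: bystander, leave alone: screwdriver lying, 200 mm long
- brush: bystander, leave alone: brush lying, 200 mm long
- felt_block: bystander, leave alone: green block, 50 x 110 x 90 mm
- clamp: bystander, leave alone: black hand clamp lying flat, about 150 mm long
- packet: bystander, leave alone: cardboard packet, 90 x 60 x 30 mm

How it is judged (in metres and radians):
On the way, in this order (a step that is already met when the one before it is completed fails the run):
1. the spanner is lifted out of its rest (z of pin_a in the frame of rest_top above 0.01 m), for 0.2 s.
2. both pins are in the ring's holes, the ring not yet turned home (horizontal distance between spanner and ring_face below 0.005 m and z of each of pin_a, pin_b in the frame of ring_face below -0.007 m and value of joint lock_ring below 0.6 rad), for 0.1 s.
3. the ring is turned up to its stop (within 0.05 rad) with both pins still in the holes (horizontal distance between spanner and ring_face below 0.005 m and z of each of pin_a, pin_b in the frame of ring_face below -0.007 m and value of joint lock_ring above 0.9 rad), for 0.2 s.
At the end, for the whole second after the job is handed in: the ring is at its stop (joint above 0.88 of 0.95 rad) and the spanner stands at rest and upright in its rest: pins at least 5 mm down in the slot, bar along the slot, origin within 9 mm sideways of the slot's middle and no more than 3 mm above the rest's top (value of joint lock_ring above 0.88 rad and horizontal distance between spanner and rest_top below 0.009 m and z of spanner in the frame of rest_top below 0.003 m and z of each of pin_a, pin_b in the frame of rest_top below -0.005 m and angle between spanner's own z axis and vertical below 0.1 rad and angle between the x axis of spanner and the x axis of rest, either way round below 0.25 rad and linear speed of spanner below 0.02 m/s); the robot touches nothing.
It fails at once if the spanner presses or wrenches the foot or its ring with more than 35 N in all (contact force between spanner and foot above 35 N).
It fails at once if the ring is turned most of the way without both pins in it (value of joint lock_ring between 0.65 and 0.88 rad and not (horizontal distance between spanner and ring_face below 0.005 m and z of each of pin_a, pin_b in the frame of ring_face below -0.007 m)).
It fails at once if a bystander is moved more than 30 mm (distance of any of chalk, glue_tin, screwdriver, brush, felt_block, clamp, packet from where it was at the start of the episode above 0.03 m).
It also fails if it takes over 72 s, if anything falls off the work surface, if the arm or the gripper's body presses on something with over 40 N, if the wrist force passes 120 N, or if a joint passes its speed limit or range.

## Working session

There is one attempt and no reset: what is moved stays moved. The work goes in short steps, each a Python script; the robot and the scene stay as the last script left them, time stands still between calls to the robot, and variables do not carry over. Pictures are saved under pics/ and viewed, at most 10 in all, crops included, and the job is handed in when it is done.

```bash
ls; mkdir -p pics
cat > h.py <<'E'
import numpy as np, cv2
from workcell import *
def snap(n,f=None):
    c=camera(n)
    if f: cv2.imwrite('pics/'+f,c['image']); np.savez('pics/'+f[:-4]+'.npz',**{k:c[k] for k in('image','range_z','fx','fy','cx','cy','cam_to_world')})
    return c
def cloud(c):
    z=c['range_z'].astype(float); v,u=np.indices(z.shape)
    p=np.stack([(u-c['cx'])/c['fx']*z,-(v-c['cy'])/c['fy']*z,-z,np.ones_like(z)],-1)
    w=p@np.asarray(c['cam_to_world']).T
    w=w[...,:3]; w[z<=0]=np.nan
    return w
E
python3 - <<'E'
from h import *
a=snap('scene','s.png');b=snap('side','d.png')
s=read_state();print(s['time'],s['eef_pos'],s['tool_rot'],s['ft_force'],grip_point_offset, [k for k in a])
for c in(a,b):print(c['cam_to_world'],c['fx'],c['cx'],c['cy'], (c['range_z']>0).mean())
cv2.imwrite('pics/both.png',cv2.resize(np.hstack([a['image'],b['image']]),(800,300)))
E
```

```text
pics
0.1 [198.1857538  592.43567159 230.78925212] [[-9.48364088e-01  3.17183697e-01 -2.42377751e-04]
 [ 3.17183778e-01  9.48363576e-01 -9.89737778e-04]
 [-8.40664562e-05 -1.01551006e-03 -9.99999481e-01]] [-0.84968938  0.75558119  0.53498393] -18.700000000000003 ['image', 'range_z', 'fx', 'fy', 'cx', 'cy', 'cam_to_world']
[[ 4.35671322e-01 -5.84305578e-01  6.84673273e-01  1.59869331e+03]
 [ 9.00093519e-01  2.78835208e-01 -3.34787373e-01 -5.33987898e+02]
 [ 4.70711484e-03  7.62127233e-01  6.47410167e-01  1.07211832e+03]
 [ 0.00000000e+00  0.00000000e+00  0.00000000e+00  1.00000000e+00]] 574.3443015321826 310.5155234869771 232.96226435674853 0.9960709635416667
[[ 7.52022639e-01  5.00579949e-01 -4.28814255e-01  8.29954582e+01]
 [-6.59102439e-01  5.64402566e-01 -4.97024867e-01 -5.29211570e+02]
 [-6.77681731e-03  6.56406473e-01  7.54376972e-01  8.35166520e+02]
 [ 0.00000000e+00  0.00000000e+00  0.00000000e+00  1.00000000e+00]] 499.08271570442247 325.22622645876856 241.37772286360143 0.9959928385416666
```

View pics/s.png

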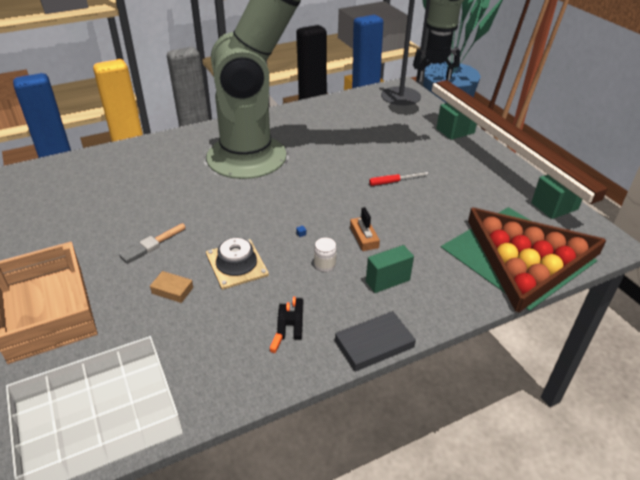

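View pics/d.png

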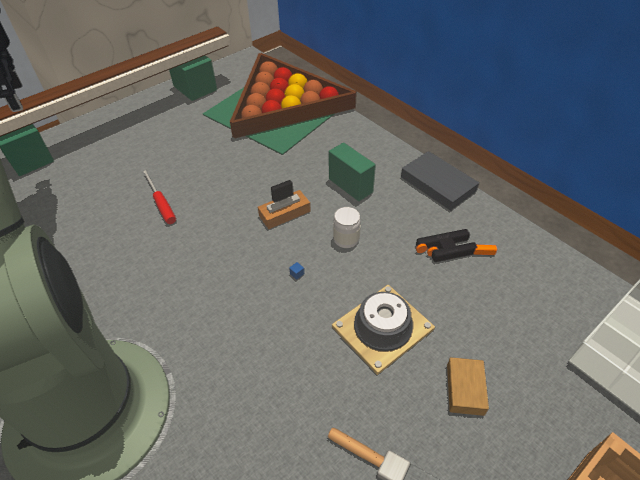

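Both views show the rest with the spanner (scene ~(365,230), side ~(284,205)) and the foot (scene ~(236,250), side ~(385,312)). The green block and the tin are the nearest bystanders. Next I'll get positions from both depth clouds.

Run:
```python
from h import *
for n,boxes in (('s',dict(rest=(345,200,385,255),foot=(200,230,275,290))),('d',dict(rest=(250,172,318,232),foot=(325,280,440,375)))):
    c=np.load(f'pics/{n}.npz'); W=cloud(c); im=c['image']
    for k,(u0,v0,u1,v1) in boxes.items():
        P=W[v0:v1,u0:u1].reshape(-1,3);
        bands={'rest':[(26,33),(38,44),(80,95)],'foot':[(8,16),(53,58),(59,66)]}[k]
        for lo,hi in bands:
            q=P[(P[:,2]>lo)&(P[:,2]<hi)]
            if len(q)<4: print(n,k,lo,len(q));continue
            r=cv2.minAreaRect(q[:,:2].astype(np.float32)); print(n,k,(lo,hi),len(q),np.round(q.mean(0),1),np.round(r[0],1),np.round(r[1],1),round(r[2],1))
        print(n,k,'zmax',np.nanmax(P[:,2]))
```

```text
s rest (26, 33) 255 [557.  143.1  29.6] [545.6 150.2] [ 51.5 113.1] 80.3
s rest (38, 44) 54 [552.8 146.8  40.6] [546.1 149.2] [17.6 78.4] 79.1
s rest (80, 95) 112 [588.4 135.8  89. ] [618.5 127.9] [ 27.4 202.2] 70.2
s rest zmax 95.80048138128734
s foot (8, 16) 687 [ 527.1 -228.4   12.1] [ 497.8 -217.3] [130.8 155. ] 87.8
s foot (53, 58) 206 [ 509.9 -221.5   55.7] [ 499.4 -218.2] [94.5 92.3] 70.6
s foot (59, 66) 359 [ 498.7 -218.5   62. ] [ 499.9 -217.2] [77.8 88.3] 87.0
s foot zmax 67.65016744259367
d rest (26, 33) 481 [538.7 141.8  29.5] [543.3 148.1] [ 54.9 111.2] 77.9
d rest (38, 44) 152 [539.9 147.1  39.9] [541.8 147.4] [19.9 76.6] 77.7
d rest (80, 95) 169 [541.  146.2  88.8] [541.6 148.3] [18.2 50.8] 84.1
d rest zmax 95.12441902051944
d foot (8, 16) 1917 [ 474.9 -233.1   11.8] [ 494.3 -219.5] [131.6 151.4] 87.6
d foot (53, 58) 510 [ 486.2 -225.1   55.5] [ 494.7 -219.7] [95.7 93.8] 46.2
d foot (59, 66) 1007 [ 493.4 -220.    61.7] [ 494.4 -219. ] [79.2 77.2] 21.1
d foot zmax 65.95646878263301
```

```bash
cat >> h.py <<'E'
def R(d):
    a=np.radians(d);c,s=np.cos(a),np.sin(a)
    return np.array([[c,s,0],[s,-c,0],[0,0,-1.]])
E
python3 - <<'E'
from h import *
for p,z in (((544,149),55),((497,-218),90)):
  for d in (169,-11,178,-2,140,108,-40,-72,15,195):
    q=inverse_kinematics([*p,z],R(d)); print(p,d,None if q is None else np.round(q,2))
c=np.load('pics/d.npz');W=cloud(c)
for n,(u,v) in dict(tin=(347,214),block=(345,157),chalk=(297,267)).items(): print(n,np.round(W[v,u]))
q=W[145:200,325:378].reshape(-1,3);q=q[q[:,2]>85];r=cv2.minAreaRect(q[:,:2].astype(np.float32));print(r,q[:,2].max(),cv2.boxPoints(r))
E
```

```text
(544, 149) 169 [-0.4   0.67  0.05  1.89 -0.05  0.58  1.05]
(544, 149) -11 [-0.74  0.76  0.53  1.91 -0.61  0.65 -1.58]
(544, 149) 178 [-0.38  0.67  0.01  1.89 -0.02  0.58  1.18]
(544, 149) -2 [-0.73  0.75  0.52  1.91 -0.6   0.64 -1.44]
(544, 149) 140 [-0.47  0.68  0.14  1.89 -0.17  0.58  0.65]
(544, 149) 108 [-0.55  0.69  0.25  1.9  -0.29  0.59  0.21]
(544, 149) -40 [-1.    0.99  1.01  1.92 -1.09  0.92 -1.68]
(544, 149) -72 [-1.    0.99  1.01  1.92 -1.09  0.92 -2.24]
(544, 149) 15 [-0.72  0.75  0.5   1.91 -0.58  0.64 -1.16]
(544, 149) 195 [-0.33  0.67 -0.06  1.89  0.07  0.59  1.4 ]
(497, -218) 169 [ 0.17  0.6   0.19  1.94 -0.19  0.62  1.86]
(497, -218) -11 [-0.19  0.73  0.72  1.96 -0.72  0.73 -0.79]
(497, -218) 178 [ 0.19  0.6   0.16  1.94 -0.15  0.62  1.98]
(497, -218) -2 [-0.19  0.73  0.73  1.96 -0.73  0.73 -0.63]
(497, -218) 140 [ 0.06  0.62  0.34  1.94 -0.33  0.63  1.49]
(497, -218) 108 [-0.05  0.66  0.51  1.95 -0.51  0.66  1.09]
(497, -218) -40 [-0.34  0.89  1.01  1.96 -0.99  0.9  -1.06]
(497, -218) -72 [-0.41  1.05  1.22  1.97 -1.17  1.08 -1.47]
(497, -218) 15 [-0.19  0.74  0.73  1.96 -0.73  0.74 -0.33]
(497, -218) 195 [ 0.23  0.59  0.1   1.93 -0.1   0.62  2.23]
tin [600.  -2.  76.]
block [711. 126.  91.]
chalk [455.  -7.  22.]
((723.1360473632812, 116.0328598022461), (111.65767669677734, 52.53648376464844), 89.31785583496094) 94.54581234704949 [[696.205     60.520714]
 [748.73773   59.89524 ]
 [750.0671   171.54501 ]
 [697.53436  172.17047 ]]
```

Run:
```python
from h import *
movep([497,-218,230],R(170)); a=snap('wrist','w1.png')
print(read_state()['time'],a['cam_to_world'],a['fx'],a['cx'],a['cy'])
movep([544,149,230],R(169)); b=snap('wrist','w2.png')
print(read_state()['time'],b['cam_to_world'])
cv2.imwrite('pics/w12.png',cv2.resize(np.hstack([a['image'],b['image']]),(800,300)))
for c,bands in((a,[(9,15),(53,58),(59,66)]),(b,[(27,32),(37,43),(86,97)])):
    W=cloud(c).reshape(-1,3)
    for lo,hi in bands:
        q=W[(W[:,2]>lo)&(W[:,2]<hi)]
        q=q[np.hypot(*(q[:,:2]-([497,-218] if c is a else [544,149])).T)<110]
        if len(q)>5:
            r=cv2.minAreaRect(q[:,:2].astype(np.float32));print((lo,hi),len(q),q.mean(0).round(1),np.round(r[0],1),np.round(r[1],1),round(r[2],1))
```

```text
3.1833 [[ 1.73169835e-01 -9.49493202e-01 -2.61677030e-01  4.31019121e+02]
 [ 9.84891928e-01  1.66861469e-01  4.63156548e-02 -2.06183624e+02]
 [-3.12585792e-04 -2.65744069e-01  9.64043563e-01  3.72458344e+02]
 [ 0.00000000e+00  0.00000000e+00  0.00000000e+00  1.00000000e+00]] 414.65071301294967 319.9095514713929 231.69347533867744
4.6167 [[ 1.92985246e-01 -9.45850929e-01 -2.61003284e-01  4.78181872e+02]
 [ 9.81201309e-01  1.85807858e-01  5.21481594e-02  1.60159471e+02]
 [-8.27923976e-04 -2.66160589e-01  9.63928346e-01  3.72649048e+02]
 [ 0.00000000e+00  0.00000000e+00  0.00000000e+00  1.00000000e+00]]
(9, 15) 10729 [ 484.2 -216.6   11.8] [ 495.3 -218.4] [130.  150.1] 87.8
(53, 58) 3187 [ 491.7 -217.7   55.6] [ 495.1 -217.7] [94.8 94.7] 77.3
(59, 66) 6513 [ 494.3 -218.1   61.8] [ 495.3 -218.3] [78.  77.4] 80.9
(27, 32) 5583 [541.  150.3  29.8] [544.6 149.7] [ 50.1 110.4] 79.6
(37, 43) 619 [522.7 152.8  39.5] [543.  150.3] [17.7 76.3] 78.6
(86, 97) 1349 [542.  150.4  91.4] [543.1 150.2] [14.  49.1] 79.4
```

View pics/w12.png

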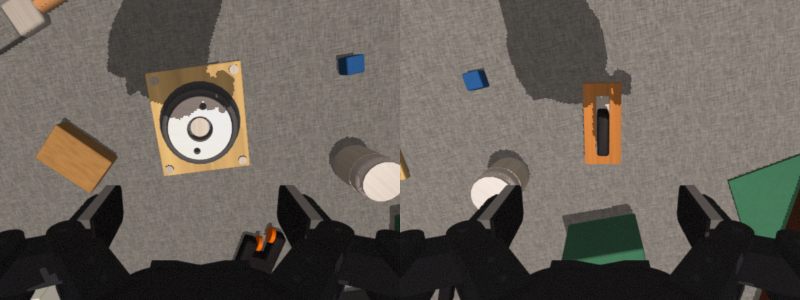

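The left half shows the foot with ring holes near full-res (323,168) and (315,242). The right half shows the spanner in its rest near (963,210). All heights agree with the text, so next I'll measure the hole angle and grasp.

Run:
```python
from h import *
c=np.load('pics/w1.npz');W=cloud(c);M=c['cam_to_world'];im=c['image'].max(2)
v,u=np.indices(im.shape);d=np.stack([(u-c['cx'])/c['fx'],-(v-c['cy'])/c['fy'],-np.ones(u.shape)],-1)@M[:3,:3].T
t=(61.8-M[2,3])/d[...,2];P=M[:3,3]+t[...,None]*d
C=np.array([495.3,-218.3]);D=P[...,:2]-C;r=np.hypot(*np.moveaxis(D,-1,0))
ann=(r>20)&(r<35)
for (a,b) in((323,168),(315,242)):
    near=(np.hypot(u-a,v-b)<14)&ann
    for lab,m in(('dark',near&(im<70)),('deep',near&(W[...,2]<56))):
        if m.sum(): q=D[m].mean(0);print(lab,m.sum(),q.round(1),np.hypot(*q).round(1),np.degrees(np.arctan2(q[1],q[0])).round(1))
# ring circle in the same plane: fit
m=(abs(W[...,2]-61.8)<2)&(r<45);p=P[m][:,:2].astype(np.float32);print(cv2.minEnclosingCircle(p))
x,y,w,h=270,130,110,150
cv2.imwrite('pics/ring.png',cv2.resize(c['image'][y:y+h,x:x+w],None,fx=4,fy=4))
```

```text
dark 71 [-26.9   8.8] 28.3 161.9
deep 102 [-27.2   8.3] 28.4 163.1
dark 37 [26.1 -7.7] 27.2 -16.4
deep 72 [25.9 -8. ] 27.1 -17.3
((495.2204895019531, -218.25827026367188), 39.08536911010742)
```

View pics/ring.png

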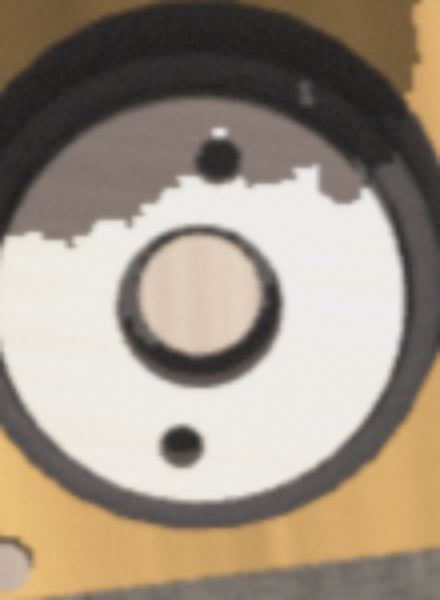

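Run:
```python
from h import *
F=R(169.4)
movep([543.1,150.2,130],F)
print(movel([543.1,150.2,56],max_speed=60,guard=8))
clamp(); s=read_state();print(s['time'],s['finger_gap'],s['gripper_force'],s['eef_pos'],s['ft_force'],s['torque'])
movel([543.1,150.2,110],max_speed=60); wait(.2)
s=read_state();print(s['time'],s['finger_gap'],s['eef_pos'],s['ft_force'],s['torque'])
b=snap('side','d2.png'); snap('wrist','w3.png')
W=cloud(b)[120:230,250:330].reshape(-1,3)
q=W[W[:,2]>75];print(q.min(0),q.max(0))
cv2.imwrite('pics/d2c.png',cv2.resize(b['image'][90:240,220:350],None,fx=4,fy=4))
```

```text
False
7.1333 13.235597020451623 58.95927608013153 [543.11228375 150.12430268  56.06547096] [-0.08677801 -0.82268185  2.81709075] [-0.22958759  0.10990205  0.01004229]
8.3833 13.411176468516967 [542.9701213  150.12170499 109.70452789] [ 0.10846031 -0.60492006 -2.69041171] [-0.0315171   0.05981229  0.03884767]
[501.95136807  83.06574128  75.68628502] [701.21047547 205.26214722 286.6461261 ]
```

View pics/d2c.png

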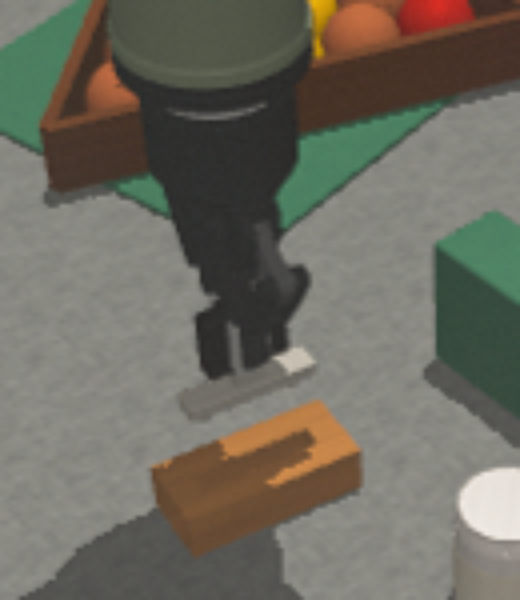

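The side view shows the spanner held level, clear of its rest. The hole line is at 162.9°, so I'll move above the ring and feel down.

Run:
```python
from h import *
F=R(162.9); C=[495.2,-218.3]
movel([543,150.1,170],max_speed=120)
movep([*C,150],F); movel([*C,103],max_speed=80); wait(.3)
s0=read_state(); print(s0['time'],s0['eef_pos'],s0['ft_force'],s0['torque'])
np.savez('base.npz',f=s0['ft_force'],t=s0['torque'])
g=movel([*C,88.5],max_speed=10,guard=2.5); wait(.1)
s=read_state();print(g,s['time'],s['eef_pos'],s['ft_force']-s0['ft_force'],s['torque']-s0['torque'])
```

```text
11.5667 [ 495.37646266 -218.29600204  103.29432462] [ 0.21621341  0.27554555 -3.50559635] [-0.04637785  0.04434402 -0.00197579]
False 13.2667 [ 495.24061984 -218.30243439   88.55155082] [-0.5807365   0.06928128  1.08317881] [ 0.04260886 -0.08583456  0.02591511]
```

Run:
```python
from h import *
B=np.load('base.npz');C=[495.2,-218.3]
g=movel([*C,87.6],max_speed=5,guard=3)
def st(l):
    s=read_state();f=s['ft_force']-B['f'];t=s['torque']-B['t'];R_=s['tool_rot']
    print(l,round(s['time'],2),s['eef_pos'].round(1),'yaw',np.degrees(np.arctan2(R_[1,0],R_[0,0])).round(2),'F',f.round(1),'T',t.round(3),flush=True);return f,t
st(g)
y=162.9
for i in range(6):
    y-=2.5; g=movel([*C,87.8],R(y),max_speed=20,guard=12)
    f,t=st((y,g))
    if g or abs(t[2])>.45 or np.linalg.norm(f[:2])>9: break
```

```text
False 13.6 [ 495.3 -218.4   87.7] yaw 162.9 F [-0.3 -0.5  4.1] T [ 0.007  0.042 -0.037]
(160.4, False) 13.85 [ 495.3 -218.1   87.8] yaw 160.45 F [0.9 1.2 4.1] T [ 0.408 -0.185  0.013]
(157.9, False) 14.1 [ 495.3 -218.1   87.8] yaw 158.0 F [1.1 1.9 4.3] T [ 0.665 -0.339  0.106]
(155.4, False) 14.35 [ 495.3 -218.1   87.8] yaw 155.5 F [1.2 2.5 3.3] T [ 0.798 -0.292  0.118]
(152.9, False) 14.6 [ 495.2 -218.2   87.8] yaw 153.01 F [0.6 2.5 4. ] T [ 0.952 -0.325  0.137]
(150.4, False) 14.85 [ 495.2 -218.2   87.8] yaw 150.51 F [1.1 3.6 3.9] T [ 0.984 -0.326  0.066]
(147.9, False) 15.1 [ 495.2 -218.3   87.8] yaw 148.0 F [1.7 3.4 3.9] T [ 1.015 -0.311  0.135]
```

Run:
```python
from h import *
a=snap('wrist','w4.png');b=snap('side','d3.png')
cv2.imwrite('pics/w4c.png',np.hstack([cv2.resize(a['image'][90:390,140:500],(480,400)),cv2.resize(b['image'][250:370,330:440],(320,400))[:, :]]))
s=read_state();B=np.load('base.npz');print(s['time'],s['ft_force']-B['f'],s['torque']-B['t'])
```

```text
15.2 [1.0150446  3.81334382 3.90356819] [ 1.07752402 -0.34485152  0.09330191]
```

View pics/w4c.png

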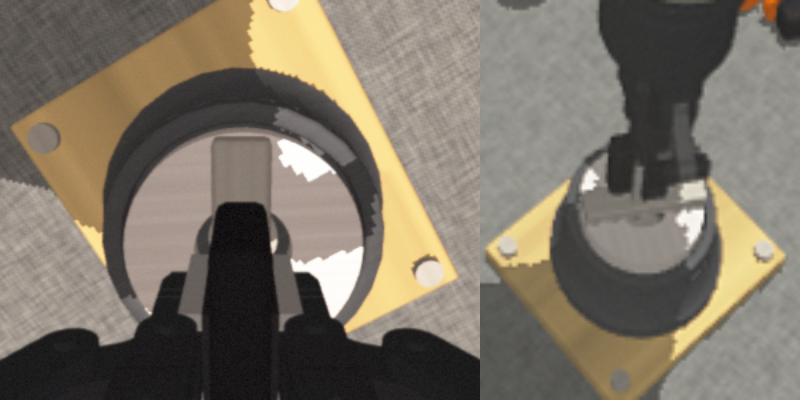

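The wrist view shows the bar still in line with the fingers and flush on the ring, with no holes showing, so the ring is turning with it. I'll continue to the stop.

Run:
```python
from h import *
B=np.load('base.npz');C=np.array([495.2,-218.3])
y=147.9;off=0
while y>104:
    y-=2.5 if y>127 else 1
    g=movel([*C,87.8],R(y),max_speed=20,guard=10)
    s=read_state();f=s['ft_force']-B['f'];t=s['torque']-B['t'];r=s['tool_rot'];ya=np.degrees(np.arctan2(r[1,0],r[0,0]))
    print(round(y,1),ya.round(2),g,round(s['time'],2),s['eef_pos'].round(1),f.round(1),t.round(2),C.round(2),flush=True)
    C=C+np.clip(.05*f[:2],-.15,.15)
    if g or abs(t[2])>.38 or np.linalg.norm(f[:2])>9 or abs(ya-y)>.6: break
```

```text
145.4 145.48 False 15.45 [ 495.2 -218.3   87.8] [0.4 3.3 3.5] [ 1.13 -0.26  0.12] [ 495.2 -218.3]
142.9 142.99 False 15.7 [ 495.2 -218.2   87.8] [1.4 3.  3.9] [ 1.01 -0.24  0.11] [ 495.22 -218.15]
140.4 140.5 False 15.95 [ 495.3 -218.1   87.8] [1.4 3.7 3.7] [ 0.93 -0.2   0.09] [ 495.29 -218.  ]
137.9 138.0 False 16.2 [ 495.3 -217.9   87.8] [0.3 1.9 3.7] [ 0.71 -0.18  0.09] [ 495.36 -217.85]
135.4 135.5 False 16.45 [ 495.3 -217.9   87.8] [-0.2  2.1  4.4] [ 0.6  -0.17  0.05] [ 495.37 -217.75]
132.9 133.0 False 16.7 [ 495.3 -217.8   87.8] [0.5 1.3 4.1] [ 0.48 -0.11  0.1 ] [ 495.36 -217.65]
130.4 130.5 False 16.95 [ 495.4 -217.7   87.8] [-0.7  1.   3.1] [ 0.27 -0.06  0.12] [ 495.38 -217.58]
127.9 128.0 False 17.2 [ 495.3 -217.6   87.8] [0.3 0.6 4.3] [ 0.22 -0.1   0.09] [ 495.35 -217.53]
125.4 125.5 False 17.45 [ 495.4 -217.6   87.8] [0.6 1.  3.9] [ 0.22 -0.07  0.03] [ 495.36 -217.5 ]
124.4 124.43 False 17.7 [ 495.4 -217.5   87.8] [-0.4 -0.1  4.4] [ 0.07 -0.1   0.14] [ 495.39 -217.45]
123.4 123.39 False 17.95 [ 495.4 -217.5   87.8] [-0.3 -0.7  2.7] [ 0.06 -0.06  0.14] [ 495.37 -217.45]
12
[... 410 characters left out ...]
8.38 False 19.2 [ 495.4 -217.5   87.8] [ 0.1 -0.1  3.8] [ 0.1  -0.08  0.14] [ 495.36 -217.5 ]
117.4 117.39 False 19.45 [ 495.4 -217.5   87.8] [-0.4 -0.3  4.6] [ 0.11 -0.13  0.17] [ 495.36 -217.5 ]
116.4 116.39 False 19.7 [ 495.4 -217.5   87.8] [0.  0.5 3.2] [ 0.09 -0.13  0.16] [ 495.35 -217.52]
115.4 115.38 False 19.95 [ 495.3 -217.5   87.8] [-0.4  0.2  3.7] [ 0.09 -0.09  0.17] [ 495.35 -217.49]
114.4 114.39 False 20.2 [ 495.3 -217.5   87.8] [ 1.3 -0.8  4. ] [ 0.18 -0.07  0.15] [ 495.32 -217.48]
113.4 113.4 False 20.45 [ 495.4 -217.5   87.8] [ 1.7 -0.1  3.9] [ 0.11 -0.1   0.26] [ 495.39 -217.52]
112.4 112.4 False 20.7 [ 495.4 -217.5   87.8] [-0.5 -1.1  4.2] [0.16 0.03 0.5 ] [ 495.48 -217.52]
```

Torque rose from a steady 0.15 to 0.5 N m, so the ring is at its stop. I'll hold, relax the twist, withdraw and return to the rest.

Run:
```python
from h import *
B=np.load('base.npz');C=[495.4,-217.5]
def st(l):
    s=read_state();r=s['tool_rot'];print(l,round(s['time'],2),s['eef_pos'].round(1),(s['ft_force']-B['f']).round(1),(s['torque']-B['t']).round(2),s['finger_gap'].round(2),flush=True)
wait(.5);st('hold')
movel([*C,87.8],R(114.7),max_speed=20);st('relaxed')
movel([*C,105],max_speed=20);st('up')
movel([*C,180],max_speed=120); a=snap('wrist','w5.png')
movep([543.8,150,130],R(169.4)); movel([543.8,150,75],max_speed=80); wait(.2)
s0=read_state()
g=movel([543.8,150,55.5],max_speed=12,guard=4)
s=read_state();print(g,s['time'],s['eef_pos'],s['ft_force']-s0['ft_force'],s['torque']-s0['torque'])
```

```text
Traceback (most recent call last):
AttributeError: 'float' object has no attribute 'round'
```

Run:
```python
from h import *
B=np.load('base.npz');C=[495.4,-217.5]
def st(l):
    s=read_state();print(l,round(s['time'],2),s['eef_pos'].round(1),(s['ft_force']-B['f']).round(1),(s['torque']-B['t']).round(2),round(s['finger_gap'],2),flush=True)
st('hold')
movel([*C,87.8],R(114.7),max_speed=20);st('relaxed')
movel([*C,105],max_speed=20);st('up')
movel([*C,180],max_speed=120); a=snap('wrist','w5.png')
movep([543.8,150,130],R(169.4)); movel([543.8,150,75],max_speed=80); wait(.2)
s0=read_state()
g=movel([543.8,150,55.5],max_speed=12,guard=4)
s=read_state();print(g,s['time'],s['eef_pos'],s['ft_force']-s0['ft_force'],s['torque']-s0['torque'])
```

```text
hold 21.2 [ 495.4 -217.5   87.8] [-0.9  0.4  3.8] [0.2  0.07 0.45] 13.47
relaxed 21.45 [ 495.4 -217.6   87.9] [-0.4  0.7  3.8] [ 0.16 -0.01  0.01] 13.24
up 22.46 [ 495.4 -217.5  104.9] [-0.3 -0.2  1.4] [ 0.05 -0.01 -0.02] 13.48
True 27.1917 [543.82432812 150.05136998  56.05291321] [-0.88152612 -0.26718716 10.70590955] [-0.0400889   0.17729302 -0.00443179]
```

Run:
```python
from h import *
open_gripper(); wait(.3)
movel([543.8,150,140],max_speed=80); movel([543.8,150,230],max_speed=150)
b=snap('wrist','w6.png');W=cloud(b).reshape(-1,3)
for lo,hi in((27,32),(37,43),(86,97)):
    q=W[(W[:,2]>lo)&(W[:,2]<hi)];q=q[np.hypot(*(q[:,:2]-[544,149]).T)<110]
    r=cv2.minAreaRect(q[:,:2].astype(np.float32));print((lo,hi),q.mean(0).round(1),np.round(r[0],1),np.round(r[1],1),round(r[2],1))
movep([497,-218,230],R(170)); a=snap('wrist','w7.png');W=cloud(a);v,u=np.indices(W.shape[:2])
M=a['cam_to_world'];d=np.stack([(u-a['cx'])/a['fx'],-(v-a['cy'])/a['fy'],-np.ones(u.shape)],-1)@M[:3,:3].T
P=M[:3,3]+((61.8-M[2,3])/d[...,2])[...,None]*d;D=P[...,:2]-[495.2,-218.3];r=np.hypot(D[...,0],D[...,1])
m=((r>22)&(r<34)&(W[...,2]<57)).astype(np.uint8);n,_,stt,_=cv2.connectedComponentsWithStats(m);l=_ if False else cv2.connectedComponents(m)[1]
for i in range(1,n):
    if (l==i).sum()>15: q=D[l==i].mean(0);print((l==i).sum(),q.round(1),np.degrees(np.arctan2(q[1],q[0])).round(1))
print(read_state()['time'])
cv2.imwrite('pics/fin.png',cv2.resize(np.hstack([a['image'],b['image']]),(800,300)))
```

```text
(27, 32) [541.3 150.6  29.8] [544.7 149.7] [ 50.1 110.7] 79.5
(37, 43) [521.  153.6  39.5] [543.3 149.3] [17.9 76.5] 79.0
(86, 97) [542.5 149.5  91.3] [543.8 149.3] [14.  49.5] 78.9
95 [-13.1  24.8] 117.7
82 [ 12.3 -24.6] -63.5
31.625
```

View pics/fin.png

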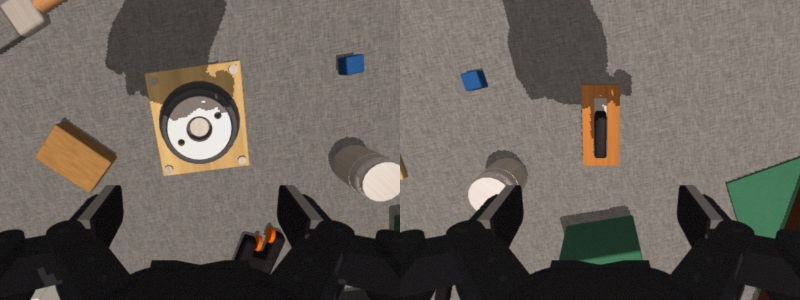

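The ring has turned 46° (the rest of the 50° was pin play and grip twist). The spanner is seated in its slot at the right height and heading, and the bystanders look unmoved.

```bash
python3 -c "
from workcell import *
print(finish_job())"
```

```text
the job is handed in; nothing more can be done
None
```

The ring is locked against its stop, the spanner is back in its rest with its pins in the slot, and the job was handed in at about 32 s; the verdict was not shown.

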